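# Stow the brush and the marker in the tool tray

### The arm

A 6-joint arm with a two-finger parallel gripper is mounted at the origin on a cart in front of the work surface, level with it; the furniture and walls round the work are solid. World frame = base frame: x ahead of the robot, y to its left, z up, the work surface at z = 0. Lengths are in m, angles in rad, forces in N, time in s.
With the tool pointing down it reaches from about 0.3 to 0.875 m from the base axis. Payload 6.4 kg.
Tool frame: the origin (TCP) lies midway between the tips of the shut fingers; the grasp point (between the pads) lies 19 mm behind it (grasp_offset is the distance from the TCP to the grasp point, in m); z points along the fingers, y is the direction in which the jaws open and shut (so a half turn about z gives the same grasp; the last joint's range is limited). The gripper opens to 85 mm and grips with 20 to 120 N. Pads are 22 mm wide; open, the fingers measure 114 mm over their backs; the gripper's body (76 mm by 85 mm) begins 54 mm behind the grasp point. The pads swing forward as they close: fully open they stand 13 mm farther back than shut.
Start: joints at [-0.206, 0.181, 1.607, -0, 1.354, -0.206], TCP at [0.575, 0, 0.231] pointing down, gripper open.
Joint ranges: [-2.99, 2.99], [-0.89, 2.07], [0.3, 2.58], [-1.14, 4.28], [0, 2.63], [-3.12, 3.12]. Speed limits (rad/s): [2.57, 2.57, 3.01, 3.14, 3.14, 3.14].

### API

Orientations are given as [roll, pitch, yaw] about the fixed x, y, z axes, in that order (R = Rz(yaw) Ry(pitch) Rx(roll)).
In Python, from bench import get_state, get_image, close_job, grasp_offset gives the robot as it stands.
- The arm moves only by the tool arm_command, never from a script. Its argument "increments" is a list of rows, each a list of 7 numbers: the shift along the world's x, y, z in units of 30 mm (1.0 is 30 mm), then the turn, a rotation vector about the world's x, y, z in units of 5 degrees (1.0 is 5 degrees), then the finger opening in mm, from 0 to 85.4. A call has 1 to 12 rows; each row shifts and turns the pose as measured when the row begins; what a row does not reach is not made up. A row lasts 1/8 s, in which the tool goes at most 62.5 mm and 10.7 degrees, less where a joint would pass 70% of its speed; a pose out of reach is approached as far as the arm can. A call is refused whole if a number of a shift passes 1 or a number of a turn 1, either way. A call with a gripper value outside its range is refused whole. The fingers move at their own pace and stop on an object; "grip_force" is the grip in N (left out, the last holds). Time passes only in rows, so rows that do not move let the fingers close. It gives the time, the measured TCP pose, the force and the opening at its end, in the units of the state.
- get_state(): the state, without advancing time (a new reading comes with each control period).
- get_image(name): name is "scene" or "side" or "wrist"; returns a dict with "img" (420x560x3 uint8, red, green, blue), "z_map" (420x560 float32, m along the optical axis (not along the pixel's ray), 0 where there is no reading), "intrinsics" (3x3 intrinsics, pixels), "rvec" (rotation vector, rad) and "tvec" (3), from world to camera coordinates, as OpenCV has them; the wrist camera has in their place "T_tool_cam" (4x4, takes a point from camera to tool coordinates, whose origin is the TCP and whose axes are the flange's). Camera axes: x right, y down, z forward; pixel columns grow to the right and rows downward; lengths in m; the calibration is good to about 2 mm. A picture is of the moment at which its call begins: read the wrist's pose just before it.
- close_job(): hands the job in, once; it reports no verdict.
The state is a dict: "t": time; "q": joint angles; "qvel": joint speeds; "tau": joint torques, N m; "ee_pos": TCP position; "eef_rot": TCP orientation; "contact_force": force on the tool from outside, world axes, zero at the start; "torque": the same for the moment, N m; "gripper_width": opening from 0.0 (shut) to 1.0 (fully open).
Only numpy, scipy, OpenCV 4.12 (cv2) and the standard library are available. Lean on these libraries where they do the work, as an engineer would, in place of code of your own. Each camera call takes 0.05 s, during which the arm holds its last target.

### The job

Tidy the bench brush and the black-and-white marker pen into the blue tool tray: lay the brush flat along the empty long compartment nearest the robot, and the marker flat along the crosswise compartment at the tray's right-hand end. Each must lie wholly inside its own compartment, lengthwise with it (either way round) and on its floor.

Things in the scene. Friction and masses are not known exactly. Their poses are not given: they have to be found in the camera images.
- brush_centre (a point): Centre (12.5 mm above its underside) of the loose bench brush, lying flat: 215 mm long along its y, 42 wide (x), 25 high, 60 g. Wooden handle end at y +107, metal ferrule -57 to -35, dark bristles to -107 mm. Across x the wood is 36 mm wide at y -36, tapering to 20 mm at +28 and on to the handle's end. Grip it across x from above at the wood near the centre.
- marker_centre (a point): Centre (8.5 mm above its underside) of the loose marker pen, white barrel and black cap, lying flat: 122 mm long along its y, 16 wide (x), 17 high, 18 g. Grip it across x at its middle. The green rubber strip and the red pencil near by are not it.
- brush_slot (a point): Floor centre of the brush's compartment in the blue metal tray (166 x 331 mm, fixed to the bench). Axes: x across it (away from the robot), y along it (to the left), z up. Inside 84 mm across x, 255 along y; floor 4 mm above the bench; walls 4 mm thick, tops 14 mm above this floor. The parallel far compartment holds a yellow screwdriver.
- marker_slot (a point): Floor centre of the marker's compartment at the -y (right) end of the same tray. Same axes as brush_slot, but this compartment runs along x: inside 158 mm along x, 64 across y; floor 4 mm above the bench, wall tops 14 mm above this floor.

How it is judged:
By the outcome, as a careful person would: the job done as asked, in the order asked, and still so for the second after the job is handed in, with the robot touching nothing.
It also fails if it takes over 54 s, if anything falls off the work surface, if the arm or the gripper's body presses on something with over 40 N, if the wrist force passes 120 N, or if a joint passes its speed limit or range.

## Working session

There is one attempt and no reset: what is moved stays moved. The work goes in short steps, Python scripts to look and compute and a tool call to move; the robot and the scene stay as the last step left them, time stands still between calls to the robot, and variables do not carry over. Pictures are saved under pics/ and viewed, and the job is handed in when it is done.

Besides the shell and the picture viewer there is one more tool, called after ">>>" as name([rows], argument=value, ...), one row to a line, values as JSON. arm_command: Moves the arm, as the interface text tells. Its arguments: {"type":"object","properties":{"increments":{"type":"array","items":{"type":"array","items":{"type":"number"}}},"grip_force":{"type":"number"}},"required":["increments"]}

```bash
mkdir -p pics; ls; cat > h.py <<'E'
import numpy as np, cv2
from bench import *
def save(im,n): cv2.imwrite('pics/'+n,cv2.cvtColor(im['img'],cv2.COLOR_RGB2BGR))
def world(im,st=None):
    z=im['z_map'].astype(float);K=np.array(im['intrinsics'])
    v,u=np.mgrid[:z.shape[0],:z.shape[1]]
    P=np.stack([(u-K[0,2])*z/K[0,0],(v-K[1,2])*z/K[1,1],z],-1)
    if 'rvec' in im:
        R=cv2.Rodrigues(np.array(im['rvec'],float))[0];t=np.array(im['tvec'],float).ravel()
        return (P-t)@R
    from scipy.spatial.transform import Rotation as Ro
    T=np.array(im['T_tool_cam']);P=P@T[:3,:3].T+T[:3,3]
    R=Ro.from_euler('xyz',st['eef_rot']).as_matrix()
    return P@R.T+np.array(st['ee_pos'])
E
python3 - <<'E'
from h import *
s=get_state();print(s)
import pickle
for n in ['scene','side','wrist']:
    s=get_state();i=get_image(n);save(i,n+'0.png');pickle.dump((s,i),open(n+'0.pkl','wb'))
E
```

```text
pics
{'t': 0.0, 'q': array([-2.06297314e-01,  1.81535620e-01,  1.60798560e+00,  1.79261124e-05,
        1.35380516e+00, -2.06328541e-01]), 'qvel': array([-2.96437674e-05,  5.94484894e-04, -1.73988810e-03,  1.42019849e-03,
       -1.02244991e-03,  3.98050684e-04]), 'tau': array([ 3.41415571e-04, -4.44869328e+01, -3.51340663e+01, -2.51131587e-04,
        9.11703974e-03,  3.43231875e-05]), 'ee_pos': array([5.74458649e-01, 1.38044562e-04, 2.30398031e-01]), 'eef_rot': array([-3.13989928e+00, -3.72312903e-04,  1.57082336e+00]), 'contact_force': array([-0.20695435, -0.3602764 ,  0.10521309]), 'torque': array([ 0.01320778, -0.03449204,  0.01197651]), 'gripper_width': 0.9970646663156966}
```

View pics/scene0.png

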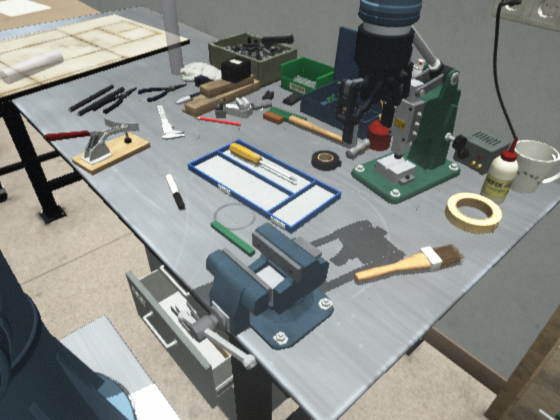

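View pics/wrist0.png

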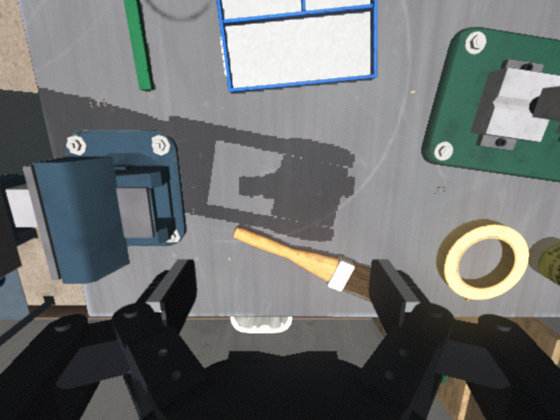

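View pics/side0.png

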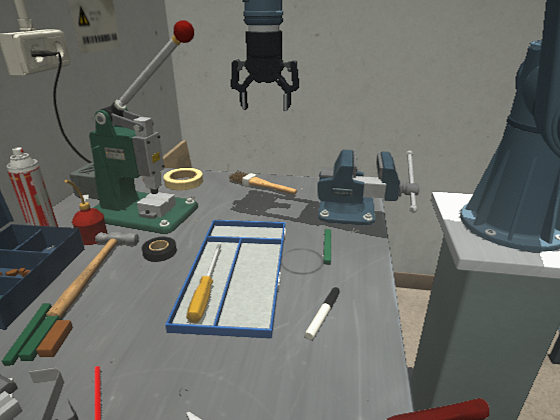

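The scene view shows the brush from (357,277) to (462,255), the marker from (168,176) to (182,207), and the tray with its empty near compartment around (235,185). The right-hand crosswise compartment is around (307,205).

```bash
python3 - <<'E'
from h import *
import pickle
for n in ['scene','side','wrist']:
    s,im=pickle.load(open(n+'0.pkl','rb'));W=world(im,s);im['W']=W
    np.set_printoptions(precision=4,suppress=True)
    H=cv2.cvtColor(im['img'],cv2.COLOR_RGB2HSV);
    # objects by height in region
    x,y,z=W[...,0],W[...,1],W[...,2];ok=im['z_map']>0
    pt=(abs(z)<.004)&ok&(x>.3)&(x<.9);print(n,'bench z',np.median(z[pt]))
    boxes={'scene':{'brush':(350,240,470,290),'marker':(158,168,192,215),'tray':(180,135,345,235)},'side':{'brush':(225,165,300,200),'marker':(300,283,345,343),'tray':(160,215,290,340)},'wrist':{'tray':(210,0,385,95),'brush':(230,222,372,300)}}[n]
    for k,(a,b,c,d) in boxes.items():
        sl=np.s_[b:d,a:c]
        if k=='tray':
            m=(H[sl][...,0]>100)&(H[sl][...,0]<125)&(H[sl][...,1]>140)&(z[sl]<.03)&(z[sl]>.008)
        else: m=(z[sl]>.005)&(z[sl]<.05)&ok[sl]
        P=W[sl][m]; print(k,len(P))
        nn,cc=cv2.connectedComponents(m.astype(np.uint8)); 
        j=1+np.argmax([np.sum(cc==q) for q in range(1,nn)]);P=W[sl][cc==j]
        r=cv2.minAreaRect((P[:,:2]*1000).astype(np.float32));print(r,cv2.boxPoints(r).round(1).tolist(),'z',np.percentile(P[:,2],[5,50,95,99]))
E
```

```text
scene bench z -0.0007551947455022337
brush 1535
((607.975830078125, -110.1657943725586), (42.978919982910156, 215.6057586669922), 68.23326110839844) [[499.8999938964844, -90.0999984741211], [700.0999755859375, -170.10000610351562], [716.0999755859375, -130.1999969482422], [515.7999877929688, -50.20000076293945]] z [0.0087 0.0183 0.0242 0.0255]
marker 251
((407.3079528808594, 365.07818603515625), (123.49549102783203, 14.813485145568848), 72.26372528076172) [[381.3999938964844, 308.5], [395.6000061035156, 304.0], [433.20001220703125, 421.6000061035156], [419.1000061035156, 426.1000061035156]] z [0.0072 0.0129 0.0158 0.0169]
tray 308
((491.70733642578125, 390.6925354003906), (112.0081558227539, 41.387874603271484), 69.85059356689453) [[453.0, 345.20001220703125], [491.79998779296875, 331.0], [530.4000244140625, 436.1000061035156], [491.6000061035156, 450.3999938964844]] z [0.0104 0.0139 0.0167 0.0182]
side bench z 0.0012540336105085464
brush 536
((612.109619140625, -103.9350357055664), (43.719512939453125, 213.16090393066406), 63.2889289855957) [[507.1000061035156, -75.5999984741211], [
[... 616 characters left out ...]
9], [676.9000244140625, 116.0], [647.0999755859375, 446.70001220703125]] z [0.0148 0.0182 0.02   0.0206]
wrist bench z -0.0002700874603497744
tray 1606
((590.8466186523438, 154.34620666503906), (165.01666259765625, 89.65475463867188), 5.1877593994140625) [[504.6000061035156, 191.5], [512.7000122070312, 102.19999694824219], [677.0999755859375, 117.19999694824219], [669.0, 206.5]] z [0.0149 0.017  0.0186 0.0192]
brush 2923
((605.7752685546875, -106.87191009521484), (42.16826629638672, 208.0823516845703), 66.72665405273438) [[501.8999938964844, -85.0999984741211], [693.0, -167.3000030517578], [709.7000122070312, -128.60000610351562], [518.5, -46.400001525878906]] z [0.012  0.0193 0.0248 0.0255]
```

```bash
python3 - <<'E'
from h import *
import pickle
P=[]
for n in ['scene','side','wrist']:
    s,im=pickle.load(open(n+'0.pkl','rb'));W=world(im,s)
    m=im['z_map']>0
    if n!='wrist': # drop robot
        m=m&(W[...,2]<.45)
    else:
        m=m&(np.linalg.norm(W-np.array(s['ee_pos']),axis=-1)>.12)
    P.append(W[m])
P=np.concatenate(P)
print('rows x, cols y from .46 to -.34 ; max z in mm')
ys=np.arange(.46,-.34,-.04);print('      ',*['%4d'%(v*1000-20) for v in ys])
for x in np.arange(.3,.92,.04):
    r=[]
    for y in ys:
        m=(P[:,0]>=x)&(P[:,0]<x+.04)&(P[:,1]<=y)&(P[:,1]>y-.04)
        r.append('%4d'%(P[m,2].max()*1000) if m.sum()>3 else '   .')
    print('%4d  '%(x*1000+20),*r)
E
```

```text
rows x, cols y from .46 to -.34 ; max z in mm
        440  400  360  320  280  240  200  160  120   80   40    0  -39  -79 -119 -159 -199 -239 -279 -319
 320      3    3    3    3    3    3    4    3    3   12  137  138  138  138    1    2    2    .    .    .
 359      3    3    3    3    3    3    4    3    2   17  137  137  138  137    1    2    2    .    .    .
 399     12   18   19   19    3   13   13   14   13   13  138  138  138  137    2    2    2    .    .    .
 439     17   18    3    4    3    3    7   13   13    8   94  100  100   24    2    1    2    .    .    .
 479     20   20   19   20   20   18    2    3    3    2    3  305    3    4    2    2    3    .    .    .
 519     20    7    7    7   19   20   20   20   20    3    2  448  435   22    3    2    2    .    .    .
 559     21   20   19   16    7    7   17   19   20    2  449  449  446   23   18    2    2    .    .    .
 599     31   32   32   29   19   19   19   18   20    2  449  449  443   22   24    2    2    .    .    .
 639     22   31   32   30   22   22   20   17   20    3    3  349    2   23   27   27    3    .    .    .
 679      3    3    3   19   20   20   20   20  426  424    2    3    3    3   26   23    2    .    .    .
 719      3    3    3    3   19   21   19    3  428  427    2    2    2    3   22   21    2    .    .    .
 759      4    3    3    3   21   20   20   26  387  381   26   15    2    2    2    3    2    .    .    .
 799     18    3    3    3    3   24   26   27  350  355  181   18   24   26   26   25    2    .    .    .
 839     22   23   23   21   21   25   27   19  239  319  238   17   25   26   24   26    3    .    .    .
 879     14    3    3    3   20   57   62   18  255  285  257   18   24   26   26   26    1 -795    .    .
 919     55   53   53   54  166  163  125   48  257  258  256  115    3  120  156    2    2 -793 -795    .
```

```bash
python3 - <<'E'
from h import *
import pickle
# brush: wood/ferrule centreline via per-view cross sections, upper surface z>12mm
for n,(a,b,c,d) in {'scene':(350,240,470,290),'side':(225,165,300,200),'wrist':(230,222,372,300)}.items():
    s,im=pickle.load(open(n+'0.pkl','rb'));W=world(im,s)[b:d,a:c].reshape(-1,3)
    W=W[(W[:,2]>.006)&(W[:,2]<.04)]
    for ang in [155,158]:
        u=np.array([np.cos(np.radians(ang)),np.sin(np.radians(ang))]);v=np.array([u[1],-u[0]])
        q=(W[:,:2]-[.608,-.110]);A=q@u;B=q@v
        print(n,ang,'y range',A.min().round(4),A.max().round(4))
        print([(k,*(np.percentile(B[abs(A-k/1000)<.006],[1,99])*1000).round(1)) for k in range(-90,110,20) if (abs(A-k/1000)<.006).sum()>3])
E
```

```text
scene 155 y range -0.1075 0.1079
[(-90, np.float64(-16.2), np.float64(22.7)), (-70, np.float64(-16.5), np.float64(21.8)), (-50, np.float64(-18.7), np.float64(22.7)), (-30, np.float64(-17.8), np.float64(21.5)), (-10, np.float64(-13.8), np.float64(13.9)), (10, np.float64(-11.2), np.float64(10.1)), (30, np.float64(-7.3), np.float64(6.5)), (50, np.float64(-9.2), np.float64(7.5)), (70, np.float64(-10.8), np.float64(6.4)), (90, np.float64(-11.1), np.float64(6.1))]
scene 158 y range -0.1078 0.1078
[(-90, np.float64(-20.0), np.float64(17.9)), (-70, np.float64(-20.1), np.float64(18.0)), (-50, np.float64(-21.3), np.float64(20.1)), (-30, np.float64(-19.6), np.float64(17.9)), (-10, np.float64(-14.6), np.float64(13.4)), (10, np.float64(-10.9), np.float64(10.7)), (30, np.float64(-5.8), np.float64(7.9)), (50, np.float64(-6.5), np.float64(9.8)), (70, np.float64(-7.1), np.float64(10.0)), (90, np.float64(-6.3), np.float64(10.9))]
side 155 y range -0.1078 0.1056
[(-90, np.float64(-14.8), np.float64(25.8)), (-70, np.float64(-16.1), np.float64(22.3)), (-50, np.float64(-15.5), np.float64(26.1)), (-30, np.
[... 968 characters left out ...]
t64(-12.0), np.float64(17.2)), (10, np.float64(-8.9), np.float64(13.5)), (30, np.float64(-6.2), np.float64(8.6)), (50, np.float64(-7.4), np.float64(8.7)), (70, np.float64(-9.0), np.float64(9.1)), (90, np.float64(-9.4), np.float64(7.8))]
wrist 158 y range -0.1003 0.1072
[(-90, np.float64(-20.5), np.float64(10.7)), (-70, np.float64(-20.1), np.float64(19.6)), (-50, np.float64(-18.5), np.float64(21.6)), (-30, np.float64(-18.1), np.float64(20.0)), (-10, np.float64(-12.6), np.float64(16.4)), (10, np.float64(-8.4), np.float64(13.6)), (30, np.float64(-4.5), np.float64(10.0)), (50, np.float64(-4.5), np.float64(11.5)), (70, np.float64(-5.4), np.float64(12.7)), (90, np.float64(-4.8), np.float64(12.4))]
```

```bash
python3 - <<'E'
from h import *
import pickle
P=[]
for n in ['scene','side','wrist']:
    s,im=pickle.load(open(n+'0.pkl','rb'));W=world(im,s)
    m=(im['z_map']>0)&(W[...,0]>.55)&(W[...,0]<.8)&(W[...,1]>.06)&(W[...,1]<.25)&(W[...,2]>.05)&(W[...,2]<.7)
    Q=W[m]
    for z in np.arange(.05,.7,.05):
        k=(Q[:,2]>=z)&(Q[:,2]<z+.05)
        if k.sum()>2: print(n,z.round(2),k.sum(),Q[k].min(0).round(3)[:2],Q[k].max(0).round(3)[:2])
E
```

```text
scene 0.3 68 [0.777 0.08 ] [0.8   0.089]
scene 0.35 5 [0.772 0.085] [0.783 0.091]
side 0.3 136 [0.765 0.088] [0.8   0.102]
side 0.35 384 [0.689 0.093] [0.787 0.119]
side 0.4 321 [0.686 0.097] [0.726 0.124]
```

>>> arm_command([
  [0.3,-0.9,0,0,0,1,85],
  [0.3,-0.9,0,0,0,1,85],
  [0.3,-0.9,0,0,0,1,85],
  [0.3,-0.9,0,0,0,1,85],
  [0,0,0,0,0,1,85],
  [0,0,0,0,0,1,85],
  [0,0,0,0,0,1,85],
  [0,0,0,0,0,1,85],
  [0,0,0,0,0,1,85],
  [0,0,0,0,0,1,85],
  [0,0,0,0,0,1,85],
  [0,0,0,0,0,1,85],
], grip_force=40)

```text
t: 1.65
ee_pos: [0.6086, -0.1106, 0.2248]
eef_rot: [-3.135, -0.008, 2.653]
contact_force: [-0.2, -0.4, 0.2]
gripper_width: 0.992
```

>>> arm_command([
  [0,0,-0.8,0,0,0.9,85],
  [0,0,-0.8,0,0,0,85],
  [0,0,-0.8,0,0,0,85],
  [0,0,-0.8,0,0,0,85],
  [0,0,0,0,0,0,85],
])

```text
t: 2.28
ee_pos: [0.6075, -0.1102, 0.125]
eef_rot: [-3.135, -0.01, 2.735]
contact_force: [-0.2, -0.3, -0.3]
gripper_width: 1.0
```

```bash
python3 - <<'E'
from h import *
import pickle
s=get_state();im=get_image('wrist');save(im,'wrist1.png');pickle.dump((s,im),open('wrist1.pkl','wb'));print(s['ee_pos'],s['eef_rot'])
W=world(im,s)[:,:].reshape(-1,3)
q=W[:,:2]-[.609,-.108];a=np.radians(156.5);u=np.array([np.cos(a),np.sin(a)]);v=np.array([u[1],-u[0]]);A=q@u;B=q@v
k0=(W[:,2]>.006)&(W[:,2]<.04)&(abs(A)<.12)&(abs(B)<.04)
print([(k,*(np.percentile(B[k0&(abs(A-k/1000)<.006)],[1,99])*1000).round(1)) for k in range(-90,110,20) if (k0&(abs(A-k/1000)<.006)).sum()>3],A[k0].min(),A[k0].max())
E
```

```text
[ 0.60749447 -0.11018098  0.12501825] [-3.13466825 -0.01047103  2.73504856]
[(-90, np.float64(-20.3), np.float64(19.7)), (-70, np.float64(-20.1), np.float64(18.9)), (-50, np.float64(-20.5), np.float64(20.5)), (-30, np.float64(-19.8), np.float64(19.1)), (-10, np.float64(-15.1), np.float64(14.6)), (10, np.float64(-12.3), np.float64(10.6)), (30, np.float64(-7.9), np.float64(6.8)), (50, np.float64(-8.8), np.float64(7.4)), (70, np.float64(-9.4), np.float64(7.8)), (90, np.float64(-9.4), np.float64(7.5))] -0.10698727608139519 0.10702366290743517
```

View pics/wrist1.png

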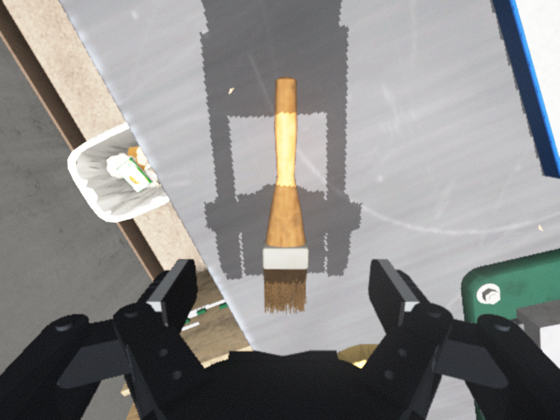

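The brush is upright in the picture, from (286,80) to (286,312), and centred between the fingers. The measurement agrees with this.

>>> arm_command([
  [0.05,0.06,-0.9,0,0,0,85],
  [0,0,-0.9,0,0,0,85],
  [0,0,-0.9,0,0,0,85],
  [0,0,-0.7,0,0,0,85],
  [0,0,0,0,0,0,85],
])

```text
t: 2.95
ee_pos: [0.6155, -0.1106, 0.0298]
eef_rot: [-3.135, 0.005, 2.735]
contact_force: [0.3, -0.3, -0.6]
gripper_width: 0.992
```

>>> arm_command([
  [-0.23,0.07,-0.3,0,0,0,85],
  [0,0,-0.3,0,0,0,85],
  [0,0,0,0,0,0,85],
])

```text
t: 3.32
ee_pos: [0.61, -0.109, 0.0134]
eef_rot: [-3.135, 0.009, 2.735]
contact_force: [-0.6, 0.3, 0.2]
gripper_width: 0.992
```

```bash
python3 -c "
from h import *
s=get_state();print(s['q'],s['qvel'],s['ee_pos'],s['eef_rot'],s['contact_force'])"
```

```text
[-0.3647648   0.54069602  1.61874221 -0.0078532   0.97350717 -1.52491861] [ 0.00079786 -0.01424176 -0.00040423 -0.00032222  0.00403629  0.00125371] [ 0.6099858  -0.10904507  0.01343289] [-3.13546375  0.0089233   2.73536609] [-0.59642894  0.31156671  0.17656545]
```

>>> arm_command([
  [-0.03,0.02,-0.17,0,0,0,85],
  [0,0,0,0,0,0,20],
  [0,0,0,0,0,0,20],
  [0,0,0,0,0,0,20],
  [0,0,0,0,0,0,20],
  [0,0,0,0,0,0,20],
  [0,0,0,0,0,0,20],
  [0,0,0,0,0,0,20],
])

```text
t: 4.32
ee_pos: [0.6101, -0.1088, 0.0093]
eef_rot: [-3.136, 0.011, 2.735]
contact_force: [0.4, 0.5, -0.1]
gripper_width: 0.288
```

>>> arm_command([
  [0,0,0.5,0,0,0,20],
  [0,0,0.9,0,0,0,20],
  [0,0,0.9,0,0,0,20],
  [0,0,0.5,0,0,0,20],
  [0,0,0,0,0,0,20],
])

```text
t: 4.95
ee_pos: [0.6099, -0.1087, 0.0983]
eef_rot: [-3.136, 0.012, 2.735]
contact_force: [1.0, -0.2, 0.2]
gripper_width: 0.285
```

```bash
python3 -c "
from h import *
s=get_state();im=get_image('wrist');save(im,'wrist2.png');print(s['ee_pos'],s['gripper_width'],s['contact_force'])"
```

```text
[ 0.60992532 -0.10870182  0.09833191] 0.284669029020161 [ 0.96242973 -0.20268078  0.23168514]
```

View pics/wrist2.png

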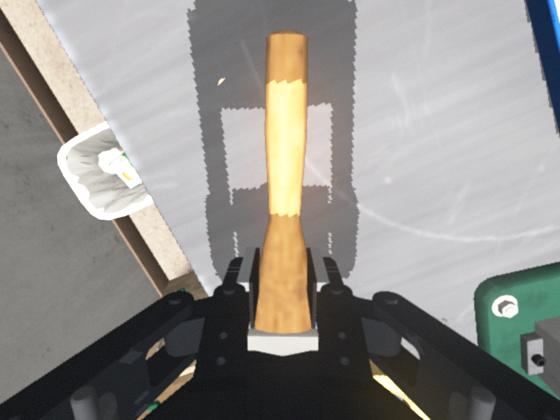

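The brush is held and lifted. Its handle is straight up the picture, from (287,35) to (283,330).

>>> arm_command([
  [-0.1,0.8,0,0,0,-1,20],
  [-0.2,1,0,0,0,-1,20],
  [-0.2,1,0,0,0,-1,20],
  [-0.2,1,0,0,0,-1,20],
  [-0.2,1,0,0,0,-1,20],
  [-0.2,1,0,0,0,-1,20],
  [-0.2,1,0,0,0,-1,20],
  [-0.2,1,0,0,0,-1,20],
  [-0.2,1,0,0,0,-1,20],
  [-0.2,1,0,0,0,-1,20],
  [-0.2,1,0,0,0,-1,20],
  [-0.2,1,0,0,0,-0.5,20],
])

```text
t: 6.5
ee_pos: [0.5269, 0.2539, 0.0806]
eef_rot: [-3.115, -0.002, 1.693]
contact_force: [0.7, 1.0, -0.1]
gripper_width: 0.285
```

>>> arm_command([
  [0.2,0.8,0,0,-0.3,-0.37,20],
  [0.2,0.75,0,0,0,0,20],
  [0,0,0,0,0,0,20],
  [0,0,0,0,0,0,20],
])

```text
t: 7.0
ee_pos: [0.5344, 0.3023, 0.0748]
eef_rot: [-3.133, 0.002, 1.662]
contact_force: [0.4, 0.3, -0.9]
gripper_width: 0.283
```

```bash
cat > b.py <<'E'
from h import *
import sys
s=get_state();print(s['ee_pos'],s['eef_rot'])
c=np.array([.5802,.274]);a=np.radians(5.15);X=np.array([np.cos(a),np.sin(a)]);Y=np.array([-np.sin(a),np.cos(a)])
for n in sys.argv[2:]:
    s=get_state();im=get_image(n);save(im,n+sys.argv[1]+'.png')
    W=world(im,s);H=cv2.cvtColor(im['img'],cv2.COLOR_RGB2HSV)
    q=W[...,:2]-c;A=q@X;B=q@Y
    bl=(H[...,0]>105)&(H[...,0]<125)&(H[...,1]>150)&(W[...,2]>.006)&(W[...,2]<.024)&(abs(A)<.1)&(abs(B)<.18)
    if bl.sum()>20: print(n,'tray',(W[bl].min(0)),np.percentile(A[bl],[.5,99.5]),np.percentile(B[bl],[.5,99.5]))
    br=(H[...,0]>8)&(H[...,0]<20)&(H[...,1]>110)&(A<.0)&(abs(A)<.12)&(abs(B)<.25)&(W[...,2]<.13)&(im['z_map']>0)
    if br.sum()>20: print(n,'wood A,B,z',np.percentile(A[br],[1,50,99]),np.percentile(B[br],[1,99]),np.percentile(W[br][:,2],[1,50,99]))
E
python3 b.py 3 wrist side scene
```

```text
[0.53440086 0.3022858  0.07477022] [-3.13285514e+00  2.39946188e-03  1.66196105e+00]
wrist tray [0.48336631 0.12715118 0.00646467] [-0.08240312  0.08220547] [-0.14756599  0.16569432]
wrist wood A,B,z [-0.05627916 -0.04270019 -0.03082037] [-0.00060452  0.13790613] [0.08145438 0.08529191 0.08764763]
side tray [0.48394983 0.10548054 0.00603553] [-0.08202173  0.0821129 ] [-0.16398255  0.16542998]
side wood A,B,z [-0.05464903 -0.0425848  -0.03042649] [-0.00166299  0.13800676] [0.08262122 0.08721934 0.1035151 ]
scene tray [0.48185592 0.1050021  0.00956252] [-0.08468047  0.08093982] [-0.16472141  0.16402683]
scene wood A,B,z [-0.05904283 -0.04891101 -0.03129378] [0.00281524 0.12878229] [0.07954729 0.0848647  0.09383425]
```

View pics/wrist3.png

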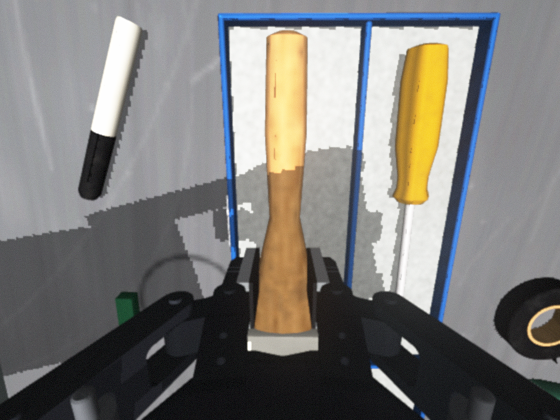

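View pics/side3.png

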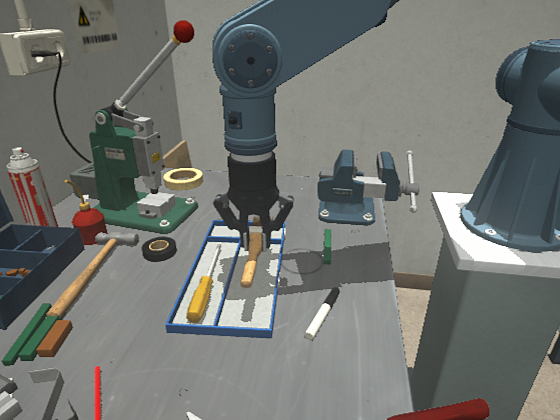

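The brush is over the near compartment, about 5 mm too near the left wall in the picture (robot side). I'll shift it and lower it.

>>> arm_command([
  [0.22,0.1,-0.5,0,0,0,20],
  [0,0,-0.5,0,0,0,20],
  [0,0,-0.4,0,0,0,20],
  [0,0,0,0,0,0,20],
])

```text
t: 7.65
ee_pos: [0.5416, 0.3036, 0.0295]
eef_rot: [-3.132, 0.003, 1.659]
contact_force: [-0.3, -1.0, -1.0]
gripper_width: 0.29
```

>>> arm_command([
  [-0.05,0.05,-0.3,0,0,0,20],
  [0,0,-0.1,0,0,0,20],
  [0,0,-0.05,0,0,0,20],
  [0,0,0,0,0,0,20],
])

```text
t: 8.15
ee_pos: [0.5403, 0.3055, 0.0156]
eef_rot: [-3.133, 0.002, 1.659]
contact_force: [0.2, 0.0, -0.7]
gripper_width: 0.285
```

>>> arm_command([
  [0,0,-0.06,0,0,0,20],
  [0,0,-0.02,0,0,0,20],
  [0,0,0,0,0,0,45],
  [0,0,0,0,0,0,45],
  [0,0,0,0,0,0,45],
  [0,0,0,0,0,0,45],
])

```text
t: 8.9
ee_pos: [0.5413, 0.3058, 0.0143]
eef_rot: [-3.135, 0.002, 1.659]
contact_force: [-0.6, 0.1, 0.5]
gripper_width: 0.528
```

>>> arm_command([
  [0,0,0.4,0,0,0,45],
  [0,0,0.6,0,0,0,45],
  [0,0,0.9,0,0,0,45],
  [0,0,0.9,0,0,0,45],
  [-0.4,0.2,0.2,0,0,-0.5,45],
  [-0.8,0.4,0,0,0,-1,45],
  [-0.9,0.5,0,0,0,-1,45],
  [-0.9,0.4,0,0,0,-1,45],
  [-0.9,0.4,0,0,0,-1,45],
  [0,0,0,0,0,0,45],
])

```text
t: 10.15
ee_pos: [0.4254, 0.3657, 0.1224]
eef_rot: [3.134, -0.007, 1.253]
contact_force: [0.2, -0.2, 0.5]
gripper_width: 0.526
```

```bash
python3 b.py 4 scene wrist; python3 - <<'E'
from h import *
s=get_state();im=get_image('wrist');W=world(im,s)
m=(W[...,2]>.006)&(W[...,2]<.03)&(W[...,0]>.36)&(W[...,0]<.46)&(W[...,1]>.29)&(W[...,1]<.45)&(im['z_map']>0)
n,c=cv2.connectedComponents(m.astype(np.uint8))
for j in range(1,n):
    P=W[c==j]
    if len(P)>150: print(cv2.minAreaRect((P[:,:2]*1000).astype(np.float32)),len(P))
E
```

```text
[0.4253699  0.36572776 0.12235056] [ 3.13413732 -0.00650001  1.25315385]
scene tray [0.48284255 0.1029267  0.00715418] [-0.08443799  0.08031912] [-0.16531736  0.16536175]
scene wood A,B,z [-0.04765992 -0.04405413 -0.04115025] [0.0442154  0.13132997] [0.01470796 0.0168213  0.02106214]
wrist tray [0.4828446  0.11300015 0.00608697] [-0.08279138  0.08229679] [-0.16254589  0.1658887 ]
wrist wood A,B,z [-0.05358932 -0.04321728 -0.02206914] [0.00375586 0.14264615] [0.01610371 0.01920925 0.02419475]
((407.8924865722656, 366.200439453125), (121.8800048828125, 15.170742988586426), 72.30060577392578) 2165
```

View pics/wrist4.png

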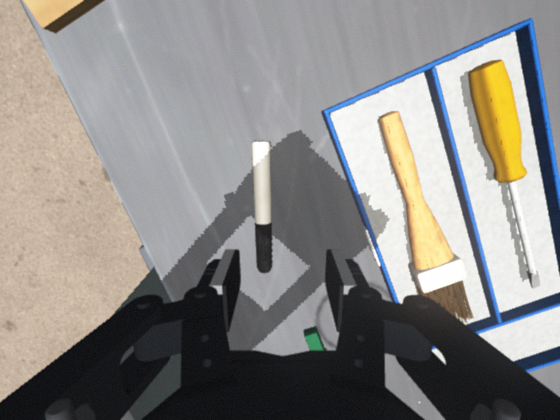

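View pics/scene4.png

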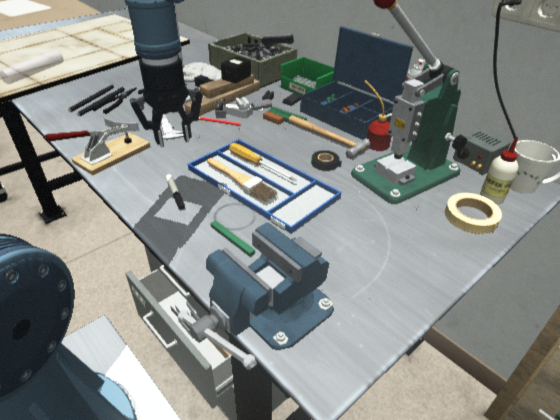

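The brush lies flat in the near compartment, from (390,115) to (455,315) in the wrist view. The marker runs from (261,142) to (264,272), centred at world (408, 366) mm.

>>> arm_command([
  [-0.55,0.02,-0.6,0,0,0.1,45],
  [0,0,-0.9,0,0,0,45],
  [0,0,-0.9,0,0,0,45],
  [0,0,-0.5,0,0,0,45],
  [0,0,0,0,0,0,45],
])

```text
t: 10.92
ee_pos: [0.4173, 0.3641, 0.0354]
eef_rot: [3.128, -0.011, 1.259]
contact_force: [0.0, -0.7, 1.3]
gripper_width: 0.528
```

```bash
python3 - <<'E'
from h import *
im=get_image('scene');W=world(im);c=np.array([.5802,.274]);a=np.radians(5.15);X=np.array([np.cos(a),np.sin(a)]);Y=np.array([-np.sin(a),np.cos(a)])
q=W[...,:2]-c;A=q@X;B=q@Y
m=(W[...,2]>.010)&(W[...,2]<.045)&(A>-.076)&(A<.0)&(B<.158)&(B>-.09)
r=cv2.minAreaRect(np.stack([A[m],B[m]],1).astype(np.float32)*1000);print(r)
for k in range(-80,150,20):
    z=m&(abs(B-k/1000)<.007)
    if z.sum()>3: print(k,np.percentile(A[z],[2,98]).round(4),W[z][:,2].max().round(3))
E
```

```text
((-37.54090118408203, 36.447959899902344), (214.0225067138672, 43.23903274536133), 89.89325714111328)
-60 [-0.0579 -0.0196] 0.027
-40 [-0.0578 -0.019 ] 0.026
-20 [-0.0579 -0.0172] 0.03
0 [-0.0579 -0.0206] 0.03
20 [-0.0538 -0.0268] 0.027
40 [-0.0494 -0.0266] 0.025
60 [-0.0452 -0.0301] 0.024
80 [-0.0446 -0.0313] 0.023
100 [-0.0456 -0.0309] 0.023
120 [-0.0441 -0.0304] 0.023
140 [-0.0437 -0.0304] 0.022
```

>>> arm_command([
  [-0.3,0.07,-0.3,-0.07,0.19,0,45],
  [0,0,-0.3,0,0,0,45],
  [0,0,0,0,0,0,45],
  [0,0,0,0,0,0,45],
])

```text
t: 11.48
ee_pos: [0.4099, 0.3676, 0.0192]
eef_rot: [3.14, -0.003, 1.259]
contact_force: [0.2, -0.8, -0.2]
gripper_width: 0.527
```

>>> arm_command([
  [-0.07,-0.05,-0.3,0,0,0,45],
  [0,0,-0.2,0,0,0,45],
  [0,0,0,0,0,0,45],
])

```text
t: 11.85
ee_pos: [0.4077, 0.3661, 0.0034]
eef_rot: [3.139, -0.003, 1.259]
contact_force: [-0.1, 0.1, 0.8]
gripper_width: 0.526
```

>>> arm_command([
  [0,0,0.03,0,0,0,8],
  [0,0,0,0,0,0,8],
  [0,0,0,0,0,0,8],
  [0,0,0,0,0,0,8],
  [0,0,0,0,0,0,8],
  [0,0,0,0,0,0,8],
], grip_force=30)

```text
t: 12.6
ee_pos: [0.4083, 0.3663, 0.0049]
eef_rot: [3.139, -0.004, 1.259]
contact_force: [-0.4, 0.5, -0.5]
gripper_width: 0.174
```

>>> arm_command([
  [0,0,0.5,0,0,0,8],
  [0,0,0.9,0,0,0,8],
  [0,0,0.9,0,0,0,8],
  [0,0,0.5,0,0,0,8],
  [0,0,0,0,0,0,8],
])

```text
t: 13.22
ee_pos: [0.4084, 0.3664, 0.0943]
eef_rot: [3.138, -0.005, 1.259]
contact_force: [-0.4, 0.6, -0.7]
gripper_width: 0.171
```

```bash
python3 -c "
from h import *
s=get_state();im=get_image('wrist');save(im,'wrist5.png');print(s['ee_pos'],s['q'])"
```

```text
[0.40836029 0.36641901 0.09434201] [5.14645886e-01 2.83580243e-01 1.78518382e+00 5.36827225e-04
 1.06642821e+00 8.26009540e-01]
```

View pics/wrist5.png

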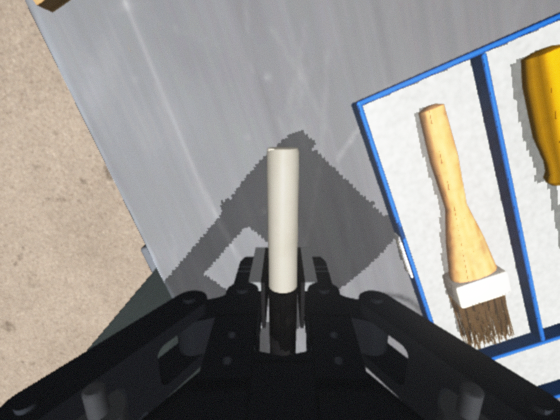

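The marker is held square, from (283,150) to (283,350).

>>> arm_command([
  [0.4,-0.5,0.1,0,0,-1,8],
  [0.55,-0.65,0.05,0,0,-1,8],
  [0.55,-0.65,0.05,0,0,-1,8],
  [0.55,-0.65,0.05,0,0,-1,8],
  [0.55,-0.65,0.05,0,0,-1,8],
  [0.55,-0.65,0.05,0,0,-1,8],
  [0.55,-0.65,0.05,0,0,-1,8],
  [0.55,-0.65,0.05,0,0,-1,8],
  [0.55,-0.65,0.05,0,0,-1,8],
  [0.55,-0.65,0.05,0,0,-1,8],
  [0.4,-0.5,0,0,0,-1,8],
  [0,0,0,0,0,-1,8],
])

```text
t: 14.78
ee_pos: [0.5746, 0.1506, 0.0933]
eef_rot: [-3.133, 0.021, 0.178]
contact_force: [0.2, -0.1, -0.2]
gripper_width: 0.177
```

>>> arm_command([
  [0.3,-0.1,0,-0.1,-0.24,-1,8],
  [0.25,-0.08,0,0,0,0,8],
  [0,0,0,0,0,0,8],
  [0,0,0,0,0,0,8],
])

```text
t: 15.28
ee_pos: [0.5889, 0.1444, 0.0886]
eef_rot: [3.139, 0.009, 0.09]
contact_force: [-0.2, 0.8, -0.7]
gripper_width: 0.172
```

```bash
cat > m.py <<'E'
from h import *
import sys
c=np.array([.5802,.274]);a=np.radians(5.15);X=np.array([np.cos(a),np.sin(a)]);Y=np.array([-np.sin(a),np.cos(a)])
for n in sys.argv[2:]:
    s=get_state();im=get_image(n);save(im,n+sys.argv[1]+'.png');W=world(im,s)
    q=W[...,:2]-c;A=q@X;B=q@Y
    m=(W[...,2]>.012)&(W[...,2]<float(.03))&(abs(A)<.077)&(B<-.099)&(B>-.159)&(im['z_map']>0)
    if m.sum()>10: print(n,m.sum(),cv2.minAreaRect(np.stack([A[m],B[m]],1).astype(np.float32)*1000),np.percentile(W[m][:,2],[50,98]))
E
python3 m.py 6 wrist side
```

```text
(no output)
```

View pics/wrist6.png

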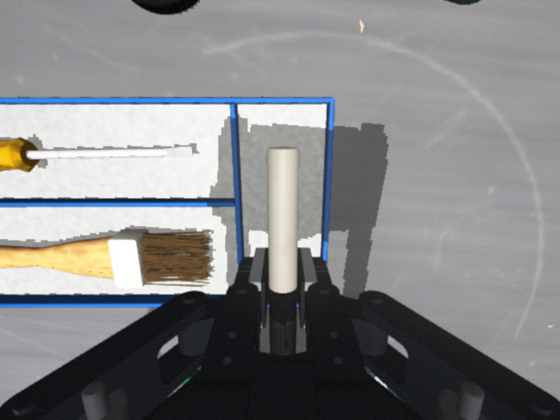

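View pics/side6.png

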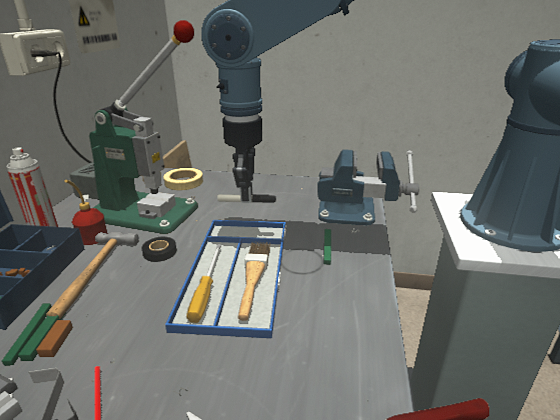

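The marker is above the crosswise compartment, between the walls at columns 238 and 330 in the wrist view.

>>> arm_command([
  [0.08,0.02,-0.6,0,0,0,8],
  [0,0,-0.7,0,0,0,8],
  [0,0,-0.6,0,0,0,8],
  [0,0,0,0,0,0,8],
  [0,0,0,0,0,0,8],
])

```text
t: 16.0
ee_pos: [0.5907, 0.1455, 0.0275]
eef_rot: [3.139, 0.01, 0.091]
contact_force: [0.7, 0.6, 0.4]
gripper_width: 0.173
```

>>> arm_command([
  [0,-0.02,-0.25,0,-0.1,0,8],
  [0,0,-0.2,0,0,0,8],
  [0,0,-0.08,0,0,0,8],
  [0,0,0,0,0,0,8],
])

```text
t: 16.5
ee_pos: [0.5918, 0.1449, 0.012]
eef_rot: [3.138, -0.002, 0.091]
contact_force: [0.6, 0.7, -0.6]
gripper_width: 0.169
```

>>> arm_command([
  [0,0,-0.08,0,0,0,8],
  [0,0,0,0,0,0,8],
])

```text
t: 16.75
ee_pos: [0.5921, 0.1449, 0.0098]
eef_rot: [3.138, -0.003, 0.091]
contact_force: [-0.5, -0.2, -0.2]
gripper_width: 0.172
```

>>> arm_command([
  [0,0,0,0,0,0,25],
  [0,0,0,0,0,0,25],
  [0,0,0,0,0,0,25],
  [0,0,0.2,0,0,0,25],
  [0,0,0.4,0,0,0,25],
  [0,0,0.9,0,0,0,25],
  [0,0,0.9,0,0,0,25],
  [0,0,0.9,0,0,0,25],
  [-0.5,-0.2,0.9,0,0,0,25],
  [-0.9,-0.4,0.5,0,0,0,25],
  [-0.5,0,0,0,0,0,25],
  [0,0,0,0,0,0,25],
])

```text
t: 18.25
ee_pos: [0.5352, 0.1269, 0.1622]
eef_rot: [3.138, -0.011, 0.091]
contact_force: [0.9, -0.9, -0.2]
gripper_width: 0.293
```

```bash
python3 m.py 7 wrist side scene
```

```text
wrist 2061 ((-0.22030258178710938, -128.65133666992188), (14.823904037475586, 121.87962341308594), 89.79884338378906) [0.01786641 0.02104324]
side 317 ((0.9693183898925781, -129.04818725585938), (59.61149597167969, 120.06913757324219), 89.58972930908203) [0.01797355 0.02193701]
scene 278 ((6.552398681640625, -118.30262756347656), (38.59442138671875, 140.6747589111328), 89.63356018066406) [0.01704973 0.02070004]
```

View pics/wrist7.png

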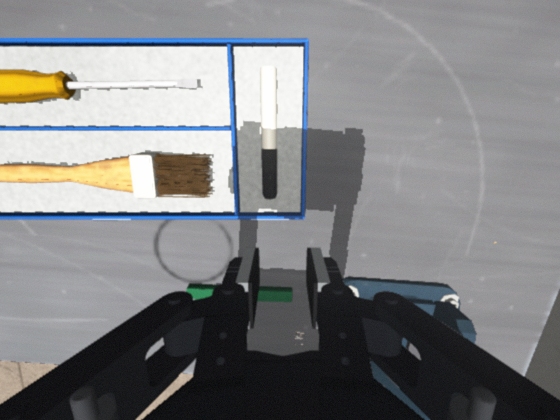

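View pics/scene7.png

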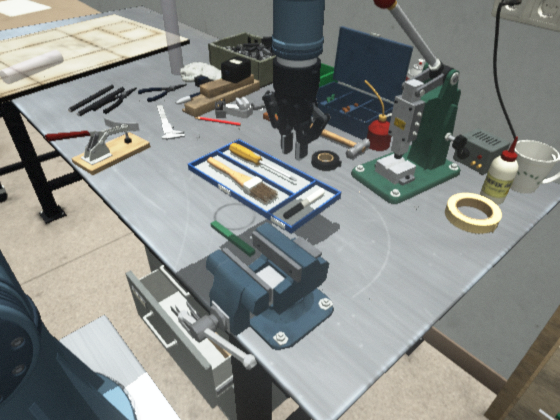

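The marker lies centred and parallel in the crosswise compartment, from (269,67) to (269,197) in the wrist view. Its top is about 21 mm above the bench, so it rests on the floor. The brush lies in the near compartment, and the gripper is clear of everything.

```bash
python3 -c "
from bench import *
print(close_job())"
```

```text
the job is handed in; nothing more can be done
None
```

I laid the brush in the near long compartment first, then the marker in the right-hand crosswise compartment, and handed the job in at about 18 s. The gripper was clear of everything by then.

| Item | Off its compartment's centre | Off the compartment's axis | Top above bench |
|---|---|---|---|
| Brush (scene camera, just after release) | about 2–3 mm | about 0.1° | not read exactly; wood at 22–30 mm fits it lying flat |
| Marker (wrist camera, at the end) | about 1 mm | about 0.2° | 21 mm, so resting on the floor |

**Disagreement:** for the marker, the side and scene cameras gave boxes too wide (60 mm and 39 mm). I think they caught bits of the tray walls, so I relied on the wrist view. The last pictures from the wrist and scene cameras both showed the two items inside their compartments.

**Forces:** the readings I saw between moves stayed around 1 N, and no move was refused.

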